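# Cover the tea dispenser and give the mug one tea disc

### The job

The tea-disc dispenser has just been refilled and its wooden cover was left lying on the worktop. Put the cover back into the mouth of the magazine, pressed down so that it sits level on its seat and keeps the tea dry, and give the mug one tea disc: swing the dispenser's lever once, all the way to its far stop, and let it spring back home. Leave the mug standing under the outlet and do not disturb the other things.

Things in the scene. Friction and masses are not known exactly. Their poses are not given: they have to be found in the camera images.
- dispenser: White tea-disc dispenser, fixed to the worktop, 0.195 m tall. Origin on the worktop under the lever's axis; x to the back column, z up. Foot plate 8 mm thick, round deck of 72 mm radius, feed plate that turns with the lever, top plate 129 mm high, and on it (at x -11, y +41 mm) the upright clear magazine tube with a stack of tea discs and a wide round mouth.
- lever (a joint): Sprung lever, turning about the vertical: 0 rad at home, 1.309 rad (75 degrees) at the far stop, growing counter-clockwise seen from above. A spring pulls it home with 1 to 2.5 N at the grip. At the far stop the lowest disc drops from the feed plate's pocket through the outlet; once the lever is home, the next falls into the pocket.
- lever_axis (a point): Point on the vertical axis of the lever, 117 mm above the worktop, centre of the round deck.
- lever_grip (a point): On the axis of the lever's grip, 146 mm above the worktop, moving with it: upright black round post, 16 mm diameter, 117 to 167 mm above the worktop, at the end of a flat steel arm 130 mm from the lever's axis. In the dispenser's frame the arm lies at 215 degrees at home (front right), 290 at the far stop (right). Nothing stands within 45 mm of the post at its height.
- cover_seat (a point): Centre of the cover's seat in the magazine's mouth: flat ring 190 mm above the worktop round a bore of 37 mm, inside a lip 5 mm high, 68 mm inner diameter at the seat, widening to 75 mm at its top (78 mm outside).
- outlet (a point): Centre of the outlet spout's lower edge, 100 mm above the worktop, 42 mm in front of the lever's axis.
- cover: Cover of the magazine: flat round wooden disc, 62 mm diameter, 6 mm thick, its lower edge bevelled, with an upright cylindrical wooden knob in its middle, 18 mm diameter, from 6 to 26 mm above its underside. Origin at the centre of its underside, z up through the knob. About 45 g. At the start it lies flat on the worktop, knob up.
- mug: Striped ceramic mug, 86 mm diameter, 90 mm tall, standing under the outlet on the foot plate with its handle towards the front. Origin at the underside, in the middle of mug and handle together; handle to its -y.
- mug_bowl (a point): Centre of the mug's inner floor, 7 mm above its underside; the inside is about 60 mm wide.
- tea_disc_1: Pressed tea disc, dark brown, 34 mm diameter, 12 mm thick, 12 g; number 1 from the bottom of the stack of five in the magazine (in the feed plate's pocket at the start, the next to be given out). Origin at the centre of its underside.
- tea_disc_2: Pressed tea disc, dark brown, 34 mm diameter, 12 mm thick, 12 g; number 2 from the bottom of the stack of five in the magazine. Origin at the centre of its underside.
- tea_disc_3: Pressed tea disc, dark brown, 34 mm diameter, 12 mm thick, 12 g; number 3 from the bottom of the stack of five in the magazine. Origin at the centre of its underside.
- tea_disc_4: Pressed tea disc, dark brown, 34 mm diameter, 12 mm thick, 12 g; number 4 from the bottom of the stack of five in the magazine. Origin at the centre of its underside.
- tea_disc_5: Pressed tea disc, dark brown, 34 mm diameter, 12 mm thick, 12 g; number 5 from the bottom of the stack of five in the magazine. Origin at the centre of its underside.
- food_tin: Bystander: flat tin, 86 mm diameter, 40 mm tall; origin at the centre of its underside.
- soup_spoon: Bystander: spoon lying on the worktop, 191 mm long; origin at the middle of its underside.
- tumbler: Bystander: drinking glass, 80 mm diameter, 88 mm tall; origin at the centre of its underside.

How it is judged:
By the outcome, as a careful person would: the job done as asked, in the order asked, and still so for the second after the job is handed in, with the robot touching nothing.
It also fails if it takes over 61 s, if anything falls off the work surface, if the arm or the gripper's body presses on something with over 40 N, if the wrist force passes 120 N, or if a joint passes its speed limit or range.

### The arm

A 6-joint arm with a two-finger parallel gripper is mounted at the origin on a cart in front of the work surface, level with it; the furniture and walls round the work are solid. World frame = base frame: x ahead of the robot, y to its left, z up, the work surface at z = 0. Lengths are in m, angles in rad, forces in N, time in s.
With the tool pointing down it reaches from about 0.375 to 0.9 m from the base axis. Payload 3.1 kg.
Tool frame: the origin (TCP) lies on the centre line of the jaws, within the pads' length; the fingertips stand 22 mm ahead of it and the grasp point (between the pads) lies 3 mm ahead of it; z points along the fingers, y is the line along which they close (so a half turn about z gives the same grasp; the last joint's range is limited). The gripper opens to 85 mm and grips with 20 to 120 N. Pads are 22 mm wide; open, the fingers measure 114 mm over their backs; the gripper's body (76 mm by 85 mm) begins 54 mm behind the grasp point. The pads swing forward as they close: fully open they stand 13 mm farther back than shut.
Start: joints at [-1.413, 0.527, 1.433, -0, 1.181, -0.178], TCP at [0.207, -0.59, 0.253] pointing down, gripper open.
Joint ranges: [-3.08, 3.08], [-0.75, 2.2], [0.22, 2.44], [-1.43, 4.57], [0, 2.65], [-2.85, 2.85]. Speed limits (rad/s): [2.79, 2.79, 3.14, 3.14, 3.14, 3.14].

### API

Orientations are given as a unit quaternion [x, y, z, w].
In Python, from station import manip, camrig, workorder gives the robot as it stands (manip), with the cameras (camrig) and the job (workorder).
- The arm moves only by the shell command python3 drive.py 'ROWS' [FORCE]. ROWS is a JSON list of rows, 1 to 20 of them, each of 5 numbers: dx, dy, dz in m, then a turn about the tool's z in rad, then the opening from 0.0 (shut) to 1.0 (fully open); each row is the pose to reach, as a shift and turn from the pose commanded when the command began, along the tool's axes at that moment; what a row does not reach only later rows make up. A row lasts 1/10 s, in which the tool goes at most 0.05 m and 0.15 rad, less where a joint would pass 70% of its speed; a pose out of reach is approached as far as the arm can. The fingers move at their own pace and stop on an object; FORCE is the grip in N (left out, the last holds). Time passes only in rows, so rows that do not move let the fingers close. It prints the time, the measured TCP pose, the force, the opening and the grip force at its end. Input that does not fit is refused with a message, and nothing moves.
- manip.sense(): the state, without advancing time (a new reading comes with each control period).
- camrig.snapshot(name): name is "side" or "top" or "wrist"; returns a dict with "pixels" (400x640x3 uint8, red, green, blue), "range_z" (400x640 float32, m along the optical axis (not along the pixel's ray), 0 where there is no reading), "fov_y" (degrees; the focal length in pixels is half the picture's height over the tangent of half this angle, whatever the lens; pixels are square), "cx", "cy" (the principal point, pixels), "R" (3x3) and "t" (3): a world point X has camera coordinates R X + t; the wrist camera has in their place "hand_eye" (4x4, takes a point from camera to tool coordinates, whose origin is the TCP and whose axes are the flange's). Camera axes: x right, y down, z forward; pixel columns grow to the right and rows downward; lengths in m; the calibration is good to about 2 mm. A picture is of the moment at which its call begins: read the wrist's pose just before it.
- workorder.sign_off(): hands the job in; it is judged then, once.
The state is a dict: "t": time; "q": joint angles; "qd": joint speeds; "tau": joint torques, N m; "tcp_pos": TCP position; "tool_rot": TCP orientation; "force": force on the tool from outside, world axes, zero at the start; "ft_torque": the same for the moment, N m; "finger_gap": opening from 0.0 (shut) to 1.0 (fully open); "gripper_force": force on a finger pad.
Only numpy, scipy, OpenCV 4.12 (cv2) and the standard library are available. Lean on these libraries where they do the work, as an engineer would, in place of code of your own. Each camera call takes 0.05 s, during which the arm holds its last target. There are 200 camera calls.

## Working session

There is one attempt and no reset: what is moved stays moved. The work goes in short steps, Python scripts to look and compute and a shell command to move; the robot and the scene stay as the last step left them, time stands still between calls to the robot, and variables do not carry over. Pictures are saved under pics/ and viewed, at most 10 in all, crops included, and the job is handed in when it is done.

```bash
ls; mkdir -p pics
cat > h.py <<'E'
import numpy as np, cv2
from station import manip, camrig, workorder
from scipy.spatial.transform import Rotation as Ro
def snap(name,out=None):
    s=manip.sense(); d=camrig.snapshot(name)
    if out: cv2.imwrite('pics/'+out,cv2.cvtColor(d['pixels'],cv2.COLOR_RGB2BGR))
    f=200/np.tan(np.radians(d['fov_y'])/2)
    z=d['range_z']; v,u=np.mgrid[:400,:640]
    P=np.stack([(u-d['cx'])/f*z,(v-d['cy'])/f*z,z],-1)
    if name=='wrist':
        H=np.array(d['hand_eye']); P=P@H[:3,:3].T+H[:3,3]
        W=P@Ro.from_quat(s['tool_rot']).as_matrix().T+s['tcp_pos']
    else: W=(P-np.array(d['t']))@np.array(d['R'])
    W[z==0]=np.nan
    np.savez('/tmp/%s.npz'%name,W=W,px=d['pixels'])
    return d,W
E
python3 - <<'E'
from h import *
for n in ('top','side'):
    d,W=snap(n,n+'1.png'); print(n,d['fov_y'],d['cx'],d['cy'],(-np.array(d['R']).T@d['t']).round(3))
s=manip.sense();print({k:np.round(v,3) for k,v in s.items()})
E
```

```text
drive.py
pics
station.py
top 57.01937140352521 316.7388282949561 203.46309785922907 [ 0.504 -0.026  1.011]
side 50.9979827125596 323.39696577344887 198.962713950927 [0.379 0.899 0.622]
{'t': np.float64(0.1), 'q': array([-1.412,  0.528,  1.434,  0.   ,  1.181, -0.179]), 'qd': array([-0.   , -0.002, -0.004,  0.001,  0.002,  0.002]), 'tau': array([-0.0000e+00, -4.4331e+01, -1.7859e+01, -0.0000e+00,  4.0000e-03,
       -0.0000e+00]), 'tcp_pos': array([ 0.206, -0.589,  0.252]), 'tool_rot': array([ 0.986,  0.168,  0.   , -0.001]), 'force': array([1.241, 0.268, 0.205]), 'ft_torque': array([ 0.017, -0.021,  0.002]), 'gripper_force': np.float64(0.0), 'finger_gap': np.float64(0.998)}
```

View pics/top1.png

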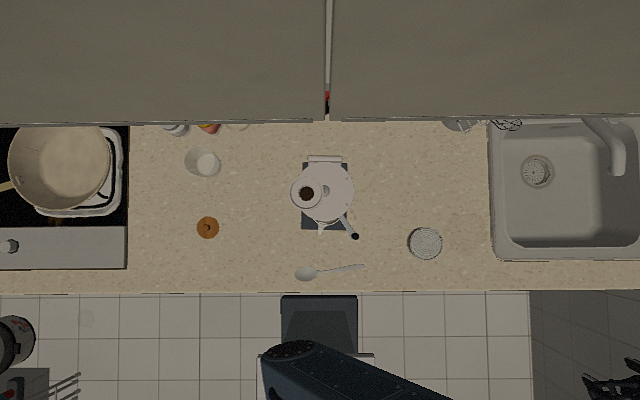

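View pics/side1.png

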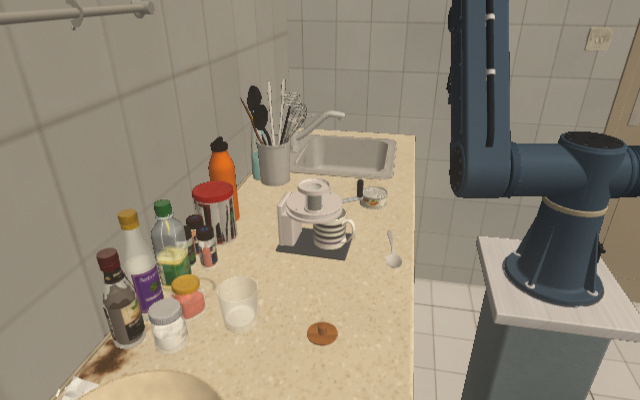

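The top picture shows the cover at (207,227), the magazine's mouth at (306,192), the lever post at (355,236), the tin at (425,243) and the spoon at (305,272). In the side picture the mug stands under the outlet. Next I measure positions.

```bash
python3 - <<'E'
from h import *
T=np.load('/tmp/top.npz');W=T['W'];px=T['px'].astype(int)
def st(n,m):
    p=W[m]; print(n,m.sum(),'mean',np.nanmean(p,0).round(4),'min',np.nanmin(p,0).round(3),'max',np.nanmax(p,0).round(3), 'mid',((np.nanmin(p,0)+np.nanmax(p,0))/2).round(4))
v,u=np.mgrid[:400,:640]
box=lambda a,b,c,d:(u>=a)&(u<=b)&(v>=c)&(v<=d)
z=W[...,2]
hsv=cv2.cvtColor(T['px'],cv2.COLOR_RGB2HSV)
c=box(190,225,212,242)&(hsv[...,1]>130)
st('cover',c); st('knob',c&(z>.017)); st('coverdisc',c&(z<.012))
st('lip',box(280,330,170,215)&(z>.188)); 
m=(box(280,330,170,215)&(z>.188)).astype(np.uint8); 
pts=W[m>0][:,:2]; print('lip circle',cv2.minEnclosingCircle(pts.astype(np.float32)))
st('post',box(340,365,225,245)&(z>.15))
st('deck',box(280,360,150,235)&(z>.115)&(z<.14))
d=(box(280,360,150,235)&(z>.115)&(z<.14)); print(cv2.minEnclosingCircle(W[d][:,:2].astype(np.float32)))
st('foot',box(290,360,150,240)&(z<.02)&(px.sum(-1)<250))
st('column',box(295,360,150,165)&(z>.02))
st('cupboard',box(250,450,50,118)); print(W[118,330],W[60,200],W[230,430],W[272,305],W[160,203])
S=np.load('/tmp/side.npz');W=S['W'];z=W[...,2];hsv=cv2.cvtColor(S['px'],cv2.COLOR_RGB2HSV)
c=box(300,345,315,350)&(hsv[...,1]>150); st('s cover',c);st('s knob',c&(z>.018))
st('s post',box(354,366,176,200)&(z>.12)&(S['px'].astype(int).sum(-1)<150))
m=box(290,335,170,205)&(z>.187); st('s lip',m);print(cv2.minEnclosingCircle(W[m][:,:2].astype(np.float32)))
st('mug',box(312,358,215,250)&(z>.02)&(z<.09))
E
cd pics; python3 -c "
import cv2
a=cv2.imread('top1.png')[140:290,180:450];cv2.imwrite('top1c.png',cv2.resize(a,None,fx=2.9,fy=2.9,interpolation=3))"
```

```text
cover 377 mean [0.5001 0.2912 0.0067] min [ 0.471  0.262 -0.   ] max [0.528 0.321 0.028] mid [0.4996 0.2919 0.014 ]
knob 37 mean [0.5003 0.2912 0.0242] min [0.493 0.284 0.018] max [0.509 0.3   0.028] mid [0.501  0.2919 0.0229]
coverdisc 335 mean [0.5001 0.2912 0.0047] min [ 0.471  0.262 -0.   ] max [0.528 0.321 0.009] mid [0.4996 0.2919 0.0045]
lip 616 mean [0.5758 0.0134 0.1909] min [ 0.536 -0.027  0.188] max [0.615 0.052 0.198] mid [0.5755 0.0126 0.1928]
lip circle ((0.5757753252983093, 0.0127098448574543), 0.039500582963228226)
post 38 mean [ 0.4762 -0.0984  0.164 ] min [ 0.469 -0.105  0.159] max [ 0.483 -0.091  0.168] mid [ 0.4763 -0.0984  0.1636]
deck 2235 mean [ 0.5905 -0.0442  0.1275] min [ 0.477 -0.1    0.115] max [0.673 0.033 0.14 ] mid [ 0.5752 -0.0334  0.1275]
((0.5751278400421143, -0.04202904552221298), 0.10915575176477432)
foot 419 mean [ 0.5306 -0.0184  0.0069] min [ 0.463 -0.121 -0.002] max [0.676 0.035 0.02 ] mid [ 0.5695 -0.0429  0.0087]
column 348 mean [ 0.6592 -0.0304  0.1232] min [ 0.646 -0.073  0.096] max [0.673 0.01  0.132] mid [ 0.6597 -0.0314  0.114 ]
cupboard
[... 254 characters left out ...]
.00038795] [0.68584498 0.30370915 0.00759099]
s cover 501 mean [0.4994 0.2981 0.0088] min [0.471 0.266 0.004] max [0.53  0.323 0.028] mid [0.5004 0.2946 0.016 ]
s knob 56 mean [0.4987 0.2948 0.0249] min [0.492 0.286 0.018] max [0.508 0.302 0.028] mid [0.5    0.2942 0.0234]
s post 27 mean [ 0.4791 -0.0935  0.143 ] min [ 0.472 -0.097  0.125] max [ 0.483 -0.089  0.163] mid [ 0.4771 -0.0928  0.144 ]
s lip 410 mean [0.5757 0.0127 0.1918] min [ 0.536 -0.028  0.187] max [0.616 0.054 0.197] mid [0.576  0.0127 0.1922]
((0.5775736570358276, 0.013578983955085278), 0.04256061464548111)
mug 817 mean [ 0.5323 -0.0022  0.0558] min [ 0.475 -0.073  0.02 ] max [0.587 0.013 0.09 ] mid [ 0.5313 -0.0299  0.0549]
```

View pics/top1c.png

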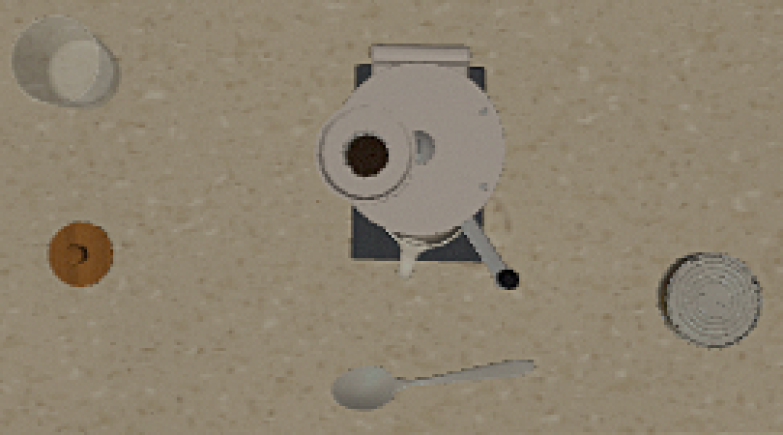

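The crop confirms what lies around the dispenser: cover at about (80,254), mouth at (366,154) and post at (508,279), with free space around the post. The lip radius is 39.5 mm at z 0.195, the knob top is at 26–28 mm, and the lip-to-post distance is 149 mm (150 expected), so the measurements agree. That puts the dispenser's yaw at about -2.3° and the lever axis at about (0.585, -0.029). I'll go above the cover by way of the front.

```bash
R1="x"; python3 drive.py '[[0.36, -0.29, -0.07, 0, 1], [0.36, -0.29, -0.07, 0, 1], [0.36, -0.29, -0.07, 0, 1], [0.36, -0.29, -0.07, 0, 1], [0.36, -0.29, -0.07, 0, 1], [0.36, -0.29, -0.07, 0, 1], [0.36, -0.29, -0.07, 0, 1], [0.36, -0.29, -0.07, 0, 1], [0.36, -0.29, -0.07, 0, 1], [0.36, -0.29, -0.07, 0, 1], [0.57, -0.73, -0.05, 0, 1], [0.57, -0.73, -0.05, 0, 1], [0.57, -0.73, -0.05, 0, 1], [0.57, -0.73, -0.05, 0, 1], [0.57, -0.73, -0.05, 0, 1], [0.57, -0.73, -0.05, 0, 1], [0.57, -0.73, -0.05, 0, 1], [0.57, -0.73, -0.05, 0, 1], [0.57, -0.73, -0.05, 0, 1], [0.57, -0.73, -0.05, 0, 1]]'
cat >> h.py <<'E'
def to(x,y,z):
    s=manip.sense(); R=Ro.from_quat(s['tool_rot']).as_matrix()
    print('shift',(R.T@(np.array([x,y,z])-s['tcp_pos'])).round(4),'toolx yaw',np.degrees(np.arctan2(R[1,0],R[0,0])).round(2),'tilt',R[:,2].round(3),'q6',round(float(s['q'][5]),2),'F',np.round(s['force'],1))
E
python3 - <<'E'
from h import *
d,W=snap('wrist','w1.png')
hsv=cv2.cvtColor(d['pixels'],cv2.COLOR_RGB2HSV);z=W[...,2]
m=(hsv[...,1]>130)&(z>-.02)&(z<.04)&(np.hypot(W[...,0]-.5,W[...,1]-.292)<.05)
k=m&(z>.02)
print(m.sum(),[(a.min(0)+a.max(0))/2 for a in (W[m],W[k])] if k.sum() else 0,W[k].mean(0))
to(.5,.292,.1)
E
```

```text
t: 2.1
tcp_pos: [0.5028, 0.2904, 0.3028]
tool_rot: [0.986, 0.168, -0.0, -0.0]
force: [0.3, -1.2, -0.4]
finger_gap: 1.0
gripper_force: 0.0
1292 [array([0.50062788, 0.29254957, 0.01582819]), array([0.50006137, 0.29211651, 0.02484987])] [0.50051113 0.29236263 0.02590223]
shift [-0.0047  0.0029  0.2026] toolx yaw 19.54 tilt [ 0.001  0.005 -1.   ] q6 1.56 F [1.9 2.6 0.8]
```

The wrist camera puts the cover at (0.5003, 0.2923), which agrees with the other views. I go down and check the height before closing.

```bash
python3 drive.py '[[-0.002, -0.002, 0.2, 0, 0.6], [-0.002, -0.002, 0.2, 0, 0.6], [-0.002, -0.002, 0.2, 0, 0.6], [-0.002, -0.002, 0.2, 0, 0.6], [-0.002, -0.002, 0.25, 0, 0.6], [-0.002, -0.002, 0.25, 0, 0.6], [-0.002, -0.002, 0.25, 0, 0.6], [-0.002, -0.002, 0.25, 0, 0.6]]' 30
python3 - <<'E'
from h import *
to(.5003,.2923,.031)
E
```

```text
t: 2.95
tcp_pos: [0.5029, 0.2894, 0.0564]
tool_rot: [0.986, 0.168, 0.003, -0.0]
force: [0.3, -0.1, 0.8]
finger_gap: 0.598
gripper_force: 0.0
shift [-0.0016 -0.0036  0.0254] toolx yaw 19.29 tilt [ 0.006  0.002 -1.   ] q6 1.56 F [ 0.3 -0.1  0.8]
```

```bash
python3 drive.py '[[-0.002, -0.003, 0.025, 0, 0.6], [-0.002, -0.003, 0.025, 0, 0.6], [-0.002, -0.003, 0.025, 0, 0.6], [-0.002, -0.003, 0.025, 0, 0.6], [-0.002, -0.003, 0.025, 0, 0.6]]' 30
python3 - <<'E'
from h import *
to(.5003,.2923,.031)
E
```

```text
t: 3.45
tcp_pos: [0.4989, 0.2912, 0.0301]
tool_rot: [0.986, 0.168, 0.002, -0.0]
force: [1.0, -0.0, -1.2]
finger_gap: 0.595
gripper_force: 0.0
shift [ 0.0016 -0.0006 -0.0009] toolx yaw 19.29 tilt [ 0.003  0.001 -1.   ] q6 1.57 F [ 1.  -0.  -1.2]
```

```bash
python3 drive.py '[[0.001, 0, -0.001, 0, 0.1], [0.001, 0, -0.001, 0, 0.1], [0.001, 0, -0.001, 0, 0.1], [0.001, 0, -0.001, 0, 0.1], [0.001, 0, -0.001, 0, 0.1], [0.001, 0, -0.001, 0, 0.1], [0.001, 0, -0.001, 0, 0.1], [0, 0, -0.05, 0, 0.1], [0, 0, -0.1, 0, 0.1], [0, 0, -0.15, 0, 0.1], [0, 0, -0.2, 0, 0.1], [0, 0, -0.24, 0, 0.1], [0, 0, -0.24, 0, 0.1], [0, 0, -0.24, 0, 0.1], [0, 0, -0.24, 0, 0.1]]' 40
python3 - <<'E'
from h import *
to(.5757,.0127,.26)
d,W=snap('side','s2.png'); snap('wrist','w2.png')
d=np.hstack([cv2.imread('pics/s2.png')[80:300,250:450],cv2.imread('pics/w2.png')[90:310,120:520]])
cv2.imwrite('pics/c2.png',d)
E
```

```text
t: 4.95
tcp_pos: [0.4966, 0.2904, 0.2664]
tool_rot: [0.986, 0.168, -0.002, 0.0]
force: [-0.3, -0.3, -0.7]
finger_gap: 0.194
gripper_force: 39.1
shift [-0.017   0.2883  0.0065] toolx yaw 19.3 tilt [-0.004 -0.001 -1.   ] q6 1.57 F [-0.3 -0.3 -0.7]
```

View pics/c2.png

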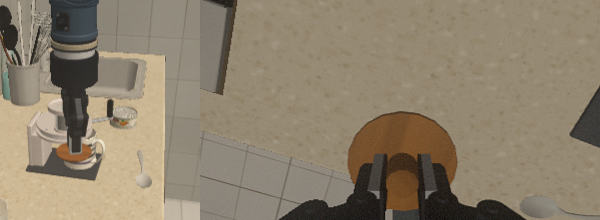

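The cover hangs level in the jaws, with the knob between the pads. I measure where its centre sits and its tilt in the tool frame.

```bash
cat > cov.py <<'E'
from h import *
s=manip.sense(); d,W=snap('wrist'); R=Ro.from_quat(s['tool_rot']).as_matrix(); L=(W-s['tcp_pos'])@R
hsv=cv2.cvtColor(d['pixels'],cv2.COLOR_RGB2HSV)
m=(hsv[...,1]>130)&(L[...,2]>.0)&(L[...,2]<.04)&(np.hypot(L[...,0],L[...,1])<.05)
p=L[m]; print(len(p),p.min(0).round(4),p.max(0).round(4))
t=p[(p[:,2]>np.median(p[:,2])-.003)&(p[:,2]<np.median(p[:,2])+.003)]
A=np.c_[t[:,:2],np.ones(len(t))]; c=np.linalg.lstsq(A,t[:,2],rcond=None)[0]; print('top plane',c.round(4),'res',(A@c-t[:,2]).std())
mm=m.astype(np.uint8); hull=cv2.convexHull(t[:,:2].astype(np.float32)); cc=cv2.minEnclosingCircle(hull); print('circle',cc)
print('world centre',(R@np.array([*cc[0],c[2]])+s['tcp_pos']).round(4))
E
python3 cov.py
```

```text
5876 [-0.03   -0.0301  0.    ] [0.0327 0.0309 0.0264]
top plane [0.0027 0.0015 0.0235] res 0.0005970006490509377
circle ((0.001313530607149005, 0.0006647374830208719), 0.03144192323088646)
world centre [0.498  0.2902 0.2426]
```

```bash
python3 drive.py '[[-0.01, 0.05, -0.01, 0, 0.1], [-0.01, 0.1, -0.01, 0, 0.1], [-0.01, 0.15, -0.01, 0, 0.1], [-0.02, 0.2, -0.01, 0, 0.1], [-0.02, 0.25, -0.01, 0, 0.1], [-0.018, 0.28, -0.01, 0, 0.1], [-0.018, 0.287, -0.01, 0, 0.1], [-0.018, 0.287, 0, 0, 0.1], [-0.018, 0.287, 0, 0, 0.1], [-0.018, 0.287, 0, 0, 0.1], [-0.018, 0.287, 0, 0, 0.1]]'; python3 cov.py
python3 - <<'E'
from h import *
to(.5742,.0129,.2285)
W0=np.load('/tmp/wrist.npz')['W']; 
m=(W0[...,2]>.187)&(W0[...,2]<.2)&(np.hypot(W0[...,0]-.576,W0[...,1]-.013)<.05)
print(m.sum(),W0[m].min(0),W0[m].max(0))
E
```

```text
t: 6.2
tcp_pos: [0.5752, 0.0156, 0.2681]
tool_rot: [0.986, 0.169, -0.0, -0.0]
force: [0.0, 0.2, -0.5]
finger_gap: 0.189
gripper_force: 39.2
5819 [-0.029 -0.03   0.   ] [0.0326 0.0308 0.0258]
top plane [0.0025 0.0014 0.0235] res 0.0005874170141738861
circle ((0.001722646993584931, 9.156998567050323e-05), 0.031024493277072906)
world centre [0.5768 0.0161 0.2446]
shift [-0.002   0.002   0.0398] toolx yaw 19.41 tilt [-0.  0. -1.] q6 1.06 F [ 0.5 -0.4  0.3]
3544 [ 0.56057811 -0.02741336  0.18704803] [0.61603438 0.05117588 0.19746822]
```

```bash
python3 drive.py '[[-0.002, 0.003, 0, 0, 0.1], [-0.002, 0.003, 0.01, 0, 0.1], [-0.002, 0.003, 0.02, 0, 0.1], [-0.002, 0.003, 0.03, 0, 0.1], [-0.002, 0.003, 0.035, 0, 0.1], [-0.002, 0.003, 0.035, 0, 0.1], [-0.002, 0.003, 0.035, 0, 0.1], [-0.002, 0.003, 0.035, 0, 0.1]]'; python3 cov.py
python3 - <<'E'
from h import *
to(.5755,.0124,.2195)
E
```

```text
t: 7.05
tcp_pos: [0.5752, 0.0105, 0.2336]
tool_rot: [0.986, 0.168, 0.0, 0.0]
force: [1.4, -0.0, -0.2]
finger_gap: 0.192
gripper_force: 39.2
5790 [-0.0293 -0.0299  0.0001] [0.0325 0.0307 0.0255]
top plane [0.0013 0.0007 0.0235] res 0.0005780610383623452
circle ((0.001676207990385592, 0.00016513059381395578), 0.03106766752898693)
world centre [0.5768 0.0109 0.2102]
shift [ 0.0009 -0.0017  0.0142] toolx yaw 19.3 tilt [ 0.001 -0.    -1.   ] q6 1.06 F [ 0.5 -0.6  0.6]
```

```bash
python3 drive.py '[[0, -0.001, 0.004, 0, 0.1], [0, -0.001, 0.008, 0, 0.1], [0, -0.001, 0.011, 0, 0.1], [0, -0.001, 0.013, 0, 0.1], [0, -0.001, 0.014, 0, 0.1], [0, -0.001, 0.014, 0, 0.1], [0, -0.001, 0.014, 0, 0.1]]'; python3 cov.py
```

```text
t: 7.8
tcp_pos: [0.5743, 0.0115, 0.2199]
tool_rot: [0.986, 0.168, -0.0, -0.0]
force: [-3.2, -0.2, 5.3]
finger_gap: 0.192
gripper_force: 39.7
5796 [-0.0295 -0.0302  0.0001] [0.0322 0.0307 0.0256]
top plane [0.0011 0.0007 0.0234] res 0.0005946175863231546
circle ((0.0014706766232848167, 0.00033857469679787755), 0.031075280159711838)
world centre [0.5758 0.0117 0.1964]
```

It made contact at the expected height, with the underside at 0.190 m and 5 N upward. I press slightly, ease off, open and rise.

```bash
python3 drive.py '[[0, 0, 0.002, 0, 0.1], [0, 0, 0.002, 0, 0.1], [0, 0, 0, 0, 0.1], [0, 0, 0, 0, 0.4], [0, 0, 0, 0, 0.5], [0, 0, 0, 0, 0.5], [0, 0, 0, 0, 0.5], [0, 0, 0, 0, 0.5], [0, 0, -0.03, 0, 0.5], [0, 0, -0.06, 0, 0.5], [0, 0, -0.06, 0, 0.5], [0, 0, -0.06, 0, 0.5]]'
cat > seat.py <<'E'
from h import *
import sys
for n in sys.argv[1:]:
    d,W=snap(n,'seat_%s.png'%n); hsv=cv2.cvtColor(d['pixels'],cv2.COLOR_RGB2HSV);z=W[...,2]
    m=(hsv[...,1]>100)&(z>.185)&(z<.23)&(np.hypot(W[...,0]-.576,W[...,1]-.0125)<.037)
    p=W[m];t=p[p[:,2]<.202]
    A=np.c_[t[:,:2]-[.576,.0125],np.ones(len(t))];c=np.linalg.lstsq(A,t[:,2],rcond=None)[0]
    print(n,len(p),'disc plane',c.round(4),'circ',cv2.minEnclosingCircle(t[:,:2].astype(np.float32)),'knob top',p[:,2].max().round(4))
E
python3 seat.py wrist top side; python3 -c "
import cv2,numpy as np
a=cv2.imread('pics/seat_side.png')[130:260,240:400];b=cv2.imread('pics/seat_wrist.png')
cv2.imwrite('pics/c3.png',np.hstack([cv2.resize(a,(320,260)),cv2.resize(b,(416,260))]))"
```

```text
t: 9.05
tcp_pos: [0.5747, 0.0115, 0.2798]
tool_rot: [0.986, 0.168, 0.001, 0.0]
force: [-0.2, 0.3, -1.0]
finger_gap: 0.498
gripper_force: 0.0
wrist 4790 disc plane [0.0008 0.001  0.1964] circ ((0.5750855803489685, 0.010928358882665634), 0.03253944590687752) knob top 0.2177
top 15 disc plane [0.5667 0.2255 0.2119] circ ((0.5494670867919922, 0.004967737011611462), 0.009229635819792747) knob top 0.1965
side 264 disc plane [ 0.0107 -0.02    0.1963] circ ((0.5741400718688965, 0.015943318605422974), 0.03149038180708885) knob top 0.2174
```

View pics/c3.png

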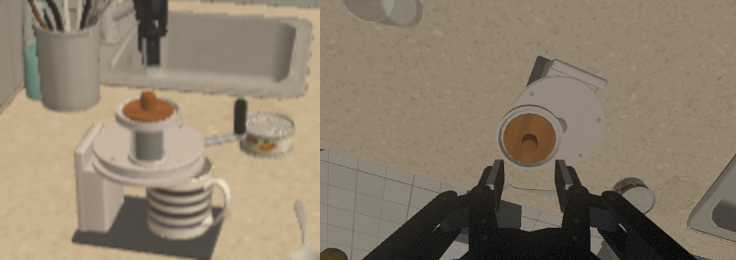

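The cover is seated level: disc top at 0.1964 m (0.196 expected), slope about 0.001. The pictures agree, showing it inside the lip with the mug still standing under the outlet. Next I go over the lever post, with the jaws turned along its path.

```bash
python3 drive.py '[[-0.129, 0.071, 0, -0.234, 0.5], [-0.129, 0.071, 0, -0.234, 0.5], [-0.129, 0.071, 0, -0.234, 0.5], [-0.129, 0.071, 0, -0.234, 0.5], [-0.129, 0.071, 0, -0.234, 0.5], [-0.129, 0.071, 0, -0.234, 0.5], [-0.129, 0.071, 0, -0.234, 0.5]]'
python3 - <<'E'
from h import *
d,W=snap('wrist','w3.png'); z=W[...,2]
m=(z>.155)&(z<.175)&(np.hypot(W[...,0]-.476,W[...,1]+.0984)<.02); print(m.sum(),((W[m].min(0)+W[m].max(0))/2).round(4),W[m].mean(0).round(4))
to(.4763,-.0984,.152)
E
```

```text
t: 9.9
tcp_pos: [0.477, -0.0972, 0.279]
tool_rot: [0.959, 0.282, 0.0, -0.0]
force: [-0.6, -1.1, -0.2]
finger_gap: 0.499
gripper_force: 0.0
278 [ 0.4772 -0.0994  0.1617] [ 0.4785 -0.0986  0.1645]
shift [-0.0012  0.0007  0.1271] toolx yaw 32.81 tilt [-0.  0. -1.] q6 0.57 F [0.2 1.1 0.3]
```

```bash
python3 drive.py '[[-0.001, 0.001, 0.05, 0, 0.5], [-0.001, 0.001, 0.1, 0, 0.5], [-0.001, 0.001, 0.127, 0, 0.5], [-0.001, 0.001, 0.127, 0, 0.5], [-0.001, 0.001, 0.127, 0, 0.3], [-0.001, 0.001, 0.127, 0, 0.3], [-0.001, 0.001, 0.127, 0, 0.3], [-0.001, 0.001, 0.127, 0, 0.3]]'
python3 - <<'E'
from h import *
to(.4765,-.0989,.152)
E
```

```text
t: 10.75
tcp_pos: [0.4768, -0.0998, 0.1537]
tool_rot: [0.96, 0.282, 0.001, 0.001]
force: [0.3, -0.8, -0.7]
finger_gap: 0.299
gripper_force: 0.0
shift [ 0.0002 -0.0009  0.0017] toolx yaw 32.72 tilt [ 0.003 -0.001 -1.   ] q6 0.56 F [ 0.3 -0.8 -0.7]
```

The jaws are round the post without touching it. Now I follow the arc.

```bash
python3 drive.py '[[0.001, 0.016, 0, -0.12, 0.3], [0.004, 0.031, 0, -0.24, 0.3], [0.008, 0.046, 0, -0.36, 0.3], [0.015, 0.060, 0, -0.48, 0.3], [0.023, 0.073, 0, -0.60, 0.3], [0.032, 0.086, 0, -0.72, 0.3], [0.043, 0.097, 0, -0.84, 0.3], [0.055, 0.1065, 0, -0.96, 0.3], [0.069, 0.115, 0, -1.08, 0.3], [0.083, 0.121, 0, -1.20, 0.3], [0.095, 0.125, 0, -1.30, 0.3], [0.095, 0.125, 0, -1.30, 0.3], [0.095, 0.125, 0, -1.30, 0.3]]'
cat > lev.py <<'E'
from h import *
s=manip.sense(); p=s['tcp_pos']-np.array([.585,-.029,0]); print('tcp angle',np.degrees(np.arctan2(p[1],p[0]))%360-212.7,'r',np.hypot(*p[:2]),'F',np.round(s['force'],1))
for n in ('top','side'):
    d,W=snap(n,'lev_%s.png'%n); z=W[...,2]; dk=d['pixels'].astype(int).sum(-1)<110
    m=(z>.125)&(z<.17)&dk&(abs(np.hypot(W[...,0]-.585,W[...,1]+.029)-.13)<.012)
    if m.sum(): q=W[m]; print(n,m.sum(),q.mean(0).round(4),np.ptp(q,axis=0).round(3))
E
python3 lev.py
```

```text
t: 12.05
tcp_pos: [0.6228, -0.1539, 0.1528]
tool_rot: [0.594, 0.804, -0.001, 0.0]
force: [-2.2, -2.0, 1.2]
finger_gap: 0.301
gripper_force: 1.2
tcp angle 74.13854032434989 r 0.13045041145538241 F [-2.2 -2.   1.2]
```

Only the spring force so far, and the post trails the tool by about 2°. I push on in small steps until the stop is felt.

```bash
python3 drive.py '[[0, 0.003, 0, -0.02, 0.3], [0, 0.006, 0, -0.045, 0.3], [0, 0.006, 0, -0.045, 0.3], [0, 0.006, 0, -0.045, 0.3]]'; python3 lev.py; python3 drive.py '[[0, 0.003, 0, -0.02, 0.3], [0, 0.003, 0, -0.02, 0.3], [0, 0.003, 0, -0.02, 0.3]]'; python3 lev.py
```

```text
t: 12.55
tcp_pos: [0.6292, -0.1515, 0.1524]
tool_rot: [0.575, 0.818, 0.0, -0.0]
force: [-1.1, -1.8, 2.3]
finger_gap: 0.299
gripper_force: 1.2
tcp angle 77.13013075704436 r 0.13017388084916934 F [-1.1 -1.8  2.3]
t: 12.95
tcp_pos: [0.631, -0.1506, 0.1522]
tool_rot: [0.567, 0.824, -0.001, -0.001]
force: [-4.7, -2.7, 2.8]
finger_gap: 0.301
gripper_force: 2.5
tcp angle 78.01817862071982 r 0.13004328728036554 F [-4.7 -2.7  2.8]
```

```bash
python3 drive.py '[[0, 0.003, 0, 0, 0.3], [0, 0.003, 0, 0, 0.3], [0, 0.003, 0, 0, 0.3], [0, 0.003, 0, 0, 0.3], [0, 0.003, 0, 0, 0.3]]'; python3 lev.py; python3 -c "
import cv2,numpy as np
a=cv2.imread('pics/lev_top.png')[130:290,240:440];b=cv2.imread('pics/lev_side.png')[130:260,260:420]
cv2.imwrite('pics/c4.png',np.hstack([cv2.resize(a,(400,320)),cv2.resize(b,(394,320))]))"
```

```text
t: 13.55
tcp_pos: [0.6319, -0.1504, 0.1521]
tool_rot: [0.566, 0.824, -0.002, -0.003]
force: [-9.2, -5.2, 5.2]
finger_gap: 0.296
gripper_force: 5.0
tcp angle 78.41844961755493 r 0.1301046164442754 F [-9.2 -5.2  5.2]
```

View pics/c4.png

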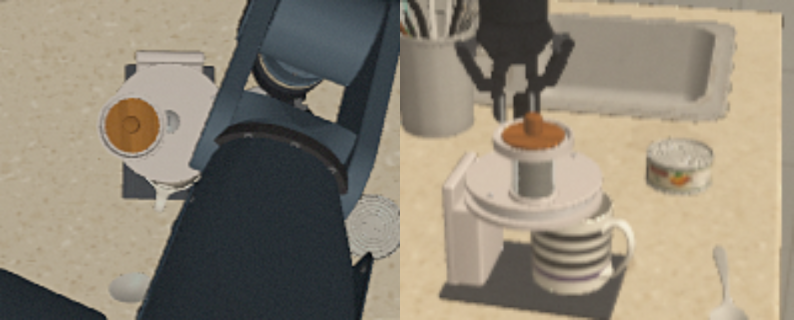

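The tool has stalled against the far stop at about 10 N: a 3 mm command moved it under 1 mm, with the tool at 78.4° and the post about 3° behind. In the pictures the cover is seated and the mug stands. I lead the lever home along the same arc so that its spring follows.

```bash
python3 drive.py '[[0.001, -0.018, 0, 0.12, 0.3], [0.004, -0.033, 0, 0.24, 0.3], [0.008, -0.048, 0, 0.36, 0.3], [0.015, -0.062, 0, 0.48, 0.3], [0.023, -0.075, 0, 0.60, 0.3], [0.032, -0.088, 0, 0.72, 0.3], [0.043, -0.099, 0, 0.84, 0.3], [0.055, -0.1085, 0, 0.96, 0.3], [0.069, -0.117, 0, 1.08, 0.3], [0.083, -0.123, 0, 1.20, 0.3], [0.095, -0.127, 0, 1.30, 0.3], [0.104, -0.129, 0, 1.367, 0.3], [0.104, -0.129, 0, 1.367, 0.3], [0.104, -0.129, 0, 1.367, 0.3], [0.104, -0.129, 0, 1.367, 0.5], [0.104, -0.129, 0, 1.367, 0.5], [0.104, -0.129, 0, 1.367, 0.5], [0.104, -0.129, 0, 1.367, 0.5]]'; python3 lev.py
```

```text
t: 15.45
tcp_pos: [0.4773, -0.0986, 0.1523]
tool_rot: [0.96, 0.281, 0.0, 0.0]
force: [-0.5, 0.2, 0.5]
finger_gap: 0.502
gripper_force: 0.0
tcp angle 0.1800457807069904 r 0.12822001350724335 F [-0.5  0.2  0.5]
```

```bash
python3 drive.py '[[0, 0, -0.05, 0, 0.5], [0, 0, -0.1, 0, 0.5], [0, 0, -0.15, 0, 0.5], [-0.2, 0.17, -0.15, 0, 0.5], [-0.2, 0.17, -0.15, 0, 0.5], [-0.2, 0.17, -0.15, 0, 0.5], [-0.2, 0.17, -0.15, 0, 0.5], [-0.2, 0.17, -0.15, 0, 0.5], [-0.2, 0.17, -0.15, 0, 0.5], [-0.2, 0.17, -0.15, 0, 0.5], [-0.2, 0.17, -0.15, 0, 0.5]]'; python3 seat.py side
python3 - <<'E'
from h import *
d,W=snap('top','end_top.png');z=W[...,2];v,u=np.mgrid[:400,:640]
for n,b,zz in (('post',(340,365,225,245),.15),('tin',(400,450,220,265),.03),('mouth',(280,330,170,215),.188)):
    m=(u>=b[0])&(u<=b[1])&(v>=b[2])&(v<=b[3])&(z>zz); print(n,m.sum(),((W[m].min(0)+W[m].max(0))/2).round(4) if m.sum() else 0)
a=cv2.imread('pics/end_top.png')[140:290,180:450];b=cv2.imread('pics/seat_side.png')[130:260,260:420]
cv2.imwrite('pics/c5.png',np.hstack([cv2.resize(a,(468,260)),cv2.resize(b,(320,260))]))
E
```

```text
t: 16.65
tcp_pos: [0.4, -0.348, 0.3019]
tool_rot: [0.96, 0.281, 0.0, -0.001]
force: [1.0, 0.4, -0.1]
finger_gap: 0.498
gripper_force: 0.0
side 262 disc plane [ 0.0055 -0.0182  0.1963] circ ((0.5742121338844299, 0.016834653913974762), 0.03148217126727104) knob top 0.2175
post 38 [ 0.4762 -0.0984  0.1626]
tin 869 [ 0.4518 -0.2933  0.0375]
mouth 949 [0.5756 0.0125 0.2036]
```

View pics/c5.png

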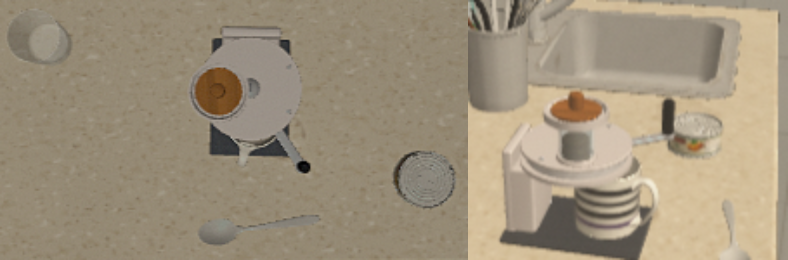

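The last picture shows the cover level in the mouth, the lever post back at its home position to within 1 mm, and the mug, tin, spoon and glass where they were. In the side view the stack in the clear tube is lower than before, so one disc was given out.

```bash
python3 -c "
from station import manip, camrig, workorder
print(workorder.sign_off())"
```

```text
the job is handed in; nothing more can be done
None
```

I put the cover back level on its seat, swung the lever once to its far stop and led it home, and handed the job in at about 17 s; the stack dropped by one disc, though I couldn't see into the mug to confirm it landed there.

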